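# Tip a culture flask over and lay it in the bail tray

### The arm

A 6-joint arm with a two-finger parallel gripper is mounted at the origin on the work surface. World frame = base frame: x ahead of the robot, y to its left, z up, the work surface at z = 0. Lengths are in m, angles in rad, forces in N, time in s.
With the tool pointing down it reaches from about 0.35 to 0.975 m from the base axis. Payload 7.1 kg.
Tool frame: the origin (TCP) lies at the very end of the fingers, on their centre line; the grasp point (between the pads) lies 19 mm behind it (hold_point_z is the distance from the TCP to the grasp point, in m); z points along the fingers, y is the line along which they close (so a half turn about z gives the same grasp; the last joint's range is limited). The gripper opens to 88 mm and grips with 3 to 60 N. Pads are 20 mm wide; open, the fingers measure 115 mm over their backs; the gripper's body (75 mm by 178 mm) begins 61 mm behind the grasp point.
Start: joints at [-1.201, 0.423, 1.63, -0, 1.089, -0.019], TCP at [0.237, -0.578, 0.223] pointing down, gripper open.
Joint ranges: [-3, 3], [-0.9, 2.11], [0.09, 2.58], [-1.31, 4.45], [0.11, 2.69], [-2.54, 2.54]. Speed limits (rad/s): [2.39, 2.39, 3.01, 3.14, 3.14, 3.14].

### API

Orientations are given as a unit quaternion [x, y, z, w].
In Python, from rig import * gives the robot as it stands.
- The arm moves only by the tool servo_tool, never from a script. Its arguments are lists of equal length, an entry for each row: "delta_pos": the shift along the tool's x, y, z in cm, a list of three; "twist": the turn, a rotation vector about the tool's x, y, z in rad, a list of three. A call has 1 to 20 rows; each row shifts and turns the commanded pose from where the row before left it, along the tool's axes as they then stand; what a row does not reach is not made up. A row lasts 1/10 s, in which the tool goes at most 50 mm and 8.59 degrees, less where a joint would pass 70% of its speed; a pose out of reach is approached as far as the arm can. A call is refused whole if a number of a shift passes 5 or a number of a turn 0.15, either way. A call with a gripper value outside its range is refused whole. "fingers" is the opening, from -1 (shut) to 1 (fully open), so that 0 is half open, set as the call begins (left out, the last holds). The fingers move at their own pace and stop on an object; "force" is the grip in N (left out, the last holds). Time passes only in rows, so rows that do not move let the fingers close. It gives the time, the measured TCP pose, the force, the opening and the grip force at its end, in the units of the state.
- get_obs(): the state, without advancing time (a new reading comes with each control period).
- get_image(name): name is "scene" or "top" or "wrist"; returns a dict with "color" (384x512x3 uint8, red, green, blue), "mtx" (3x3 intrinsics, pixels), "R" (3x3) and "t" (3): a world point X has camera coordinates R X + t; the wrist camera has in their place "mount" (4x4, takes a point from camera to tool coordinates, whose origin is the TCP and whose axes are the flange's). Camera axes: x right, y down, z forward; pixel columns grow to the right and rows downward; lengths in m; the calibration is good to about 2 mm. A picture is of the moment at which its call begins: read the wrist's pose just before it. There is no depth.
- close_job(): hands the job in; it is judged then, once.
The state is a dict: "t": time; "joint_positions": joint angles; "joint_velocities": joint speeds; "joint_torque": joint torques, N m; "tool_pos": TCP position; "orientation": TCP orientation; "force": force on the tool from outside, world axes, zero at the start; "moment": the same for the moment, N m; "width": finger opening in m; "grip_force": force on a finger pad.
Only numpy, scipy, OpenCV 4.12 (cv2) and the standard library are available. Lean on these libraries where they do the work, as an engineer would, in place of code of your own. Each camera call takes 0.05 s, during which the arm holds its last target. There are 200 camera calls.

### The job

Swing the wire bail of the steel tray right over, past its balance point, so that it stays open by itself and makes room (before or after the flask is tipped). Lift the flat plastic flask out of its rack, stand it upright on the rubber pad and let go; then tip it over so that it lies on the pad on its plain broad face (the one away from the offset neck), and let go of it. Pick it up again and set it down, not dropped, flat in the tray along the tray's length with that face still down, and leave the other things where they are.

Things in the scene. Friction and masses are not known exactly. Their poses are not given: they have to be found in the camera images.
- flask_mid (a point): Centre, half-way up, of the flat white plastic flask, 164 mm tall, empty, about 0.16 kg. z runs from foot (-82 mm) to cap (+82 mm). The body, 42 mm thick (x) and 66 mm wide (y), ends at z = +38 mm. +x: the neck-side broad face (small marks); -x: the plain broad face. Balance point about 20 mm below the centre. Starts upright in the rack; lying on its plain face, x points up, centre 21 mm up
- flask_cap (a point): Centre of the flask's grey screw cap, 30 mm diameter and 30 mm long, 67 mm above the flask's centre along its z and offset 5 mm to its +x (neck) side, almost in line with that face; the cap's top is the top of the flask
- rack: Blue plastic flask rack, fixed: a 120 x 140 mm base, 6 mm thick, with one upright stall, opening 52 x 76 mm, walls 6 mm thick and up to 56 mm above the bench, in which the flask stands on the base with 5 mm of play all round. Origin: centre of its underside
- pad: Dark rubber pad, fixed flat on the bench, 180 mm (x) by 280 mm (y), 4 mm thick. Origin: centre of its underside. The flask is stood and tipped here; a clear landing of the flask's whole length is needed ahead of it
- tray_floor (a point): Centre of the inner floor of the fixed steel tray, 6 mm above the bench; inside 130 mm (x) by 210 mm (y, the tray's length), walls 6 mm thick, rim 18 mm above the floor. Axes: z up, y along the tray, the bail hinge at the +x side
- bail (a joint): Angle of the tray's wire bail, a U of 8 mm steel wire with 80 mm arms outside the tray's two ends, about 90 g, swinging nearly freely. 0: folded flat over the middle of the tray, in the way; it grows as the bar rises and swings over to the tray's +x side; upright at 1.57, beyond which it falls open by itself to its stop at 2.75
- bail_grip (a point): Middle of the black sleeve (80 mm long, 14 mm diameter) on the bail's cross bar, 50 mm above the bench when folded; moves with the bail. The bar runs along the tray's y axis
- bail_hinge (a point): Middle of the bail's hinge axis, 64 mm from the tray's centre line on its +x side and 44 mm above its floor; the axis runs along the tray's y. The sleeve's middle circles it at 80 mm
- reagent_bottle: Bystander: round amber bottle, 64 mm diameter, 130 mm tall. Origin: centre of its underside
- tip_box: Bystander: low box of pipette tips, 65 x 110 mm, 62 mm tall. Origin: centre of its underside
- beaker: Bystander: glass beaker, 72 mm diameter, 85 mm tall. Origin: centre of its underside
Things that resemble listed ones, but are neither listed nor needed, are in the scene too. What is shaped like the part that bears flask_mid but green or purple is not meant.

How it is judged:
By the outcome, as a careful person would: the job done as asked, in the order asked, and still so for the second after the job is handed in, with the robot touching nothing.
It also fails if it takes over 72 s, if anything falls off the work surface, if the arm or the gripper's body presses on something with over 40 N, if the wrist force passes 120 N, or if a joint passes its speed limit or range.

## Working session

There is one attempt and no reset: what is moved stays moved. The work goes in short steps, Python scripts to look and compute and a tool call to move; the robot and the scene stay as the last step left them, time stands still between calls to the robot, and variables do not carry over. Pictures are saved under pics/ and viewed, at most 10 in all, crops included, and the job is handed in when it is done.

Besides the shell and the picture viewer there is one more tool, called after "Emit:" by a JSON object that holds its "name" and its "arguments". servo_tool: Moves the arm, as the interface text tells. Its arguments: {"type":"object","properties":{"delta_pos":{"type":"array"},"twist":{"type":"array"},"fingers":{"type":"number"},"force":{"type":"number"}},"required":["delta_pos","twist"]}

```bash
mkdir -p pics; ls; python3 - <<'E'
from rig import *
import cv2,numpy as np
o=get_obs();print(o)
a=[]
for n in("scene","top"):
    im=get_image(n);np.savez(f"pics/{n}.npz",**im);cv2.imwrite(f"pics/{n}.png",im["color"][:,:,::-1])
    print(n,im["mtx"].round(1).tolist(),im["R"].round(3).tolist(),im["t"].round(3).tolist())
im=get_image("wrist");print(im["mount"].round(4).tolist(),im["mtx"].tolist())
E
```

```text
pics
{'t': 0.0, 'joint_positions': array([-1.20103051e+00,  4.23827709e-01,  1.63069232e+00,  9.46253741e-06,
        1.08859150e+00, -1.90011300e-02]), 'joint_velocities': array([-9.22085448e-05,  4.72763146e-04,  1.02273390e-03, -3.72343242e-04,
       -1.48206886e-03,  9.80491531e-04]), 'joint_torque': array([ 2.87808798e-03, -5.44623899e+01, -2.73668271e+01,  6.44733198e-02,
        2.26349506e-02, -1.13390950e-04]), 'tool_pos': array([ 0.23672895, -0.57783068,  0.22190898]), 'orientation': array([ 9.81167087e-01,  1.93159444e-01, -1.28384846e-04, -7.48521677e-04]), 'force': array([ 0.68601796,  1.05991404, -0.06909106]), 'moment': array([-0.00223143,  0.01772402, -0.0204199 ]), 'grip_force': 0.0, 'width': 0.08789921228169534}
scene [[468.1, 0.0, 251.9], [0.0, 468.1, 188.8], [0.0, 0.0, 1.0]] [[-0.838, 0.546, 0.004], [0.322, 0.501, -0.803], [-0.44, -0.672, -0.596]] [0.538, -0.044, 1.511]
top [[346.8, 0.0, 252.1], [0.0, 346.8, 189.2], [0.0, 0.0, 1.0]] [[0.009, -1.0, -0.003], [-0.983, -0.008, -0.184], [0.184, 0.005, -0.983]] [-0.079, 0.575, 1.055]
[[-0.0002, -0.9562, -0.2926, 0.0795], [1.0, -0.0006, 0.0013, -0.0006], [-0.0014, -0.2926, 0.9562, -0.1625], [0.0, 0.0, 0.0, 1.0]] [[264.8394995225026, 0.0, 254.79211739651794], [0.0, 264.8394995225026, 191.50111833961708], [0.0, 0.0, 1.0]]
```

View pics/scene.png

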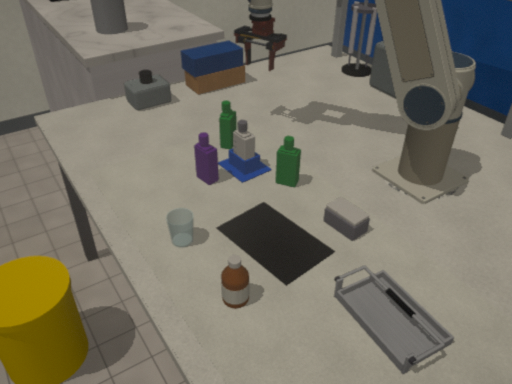

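View pics/top.png

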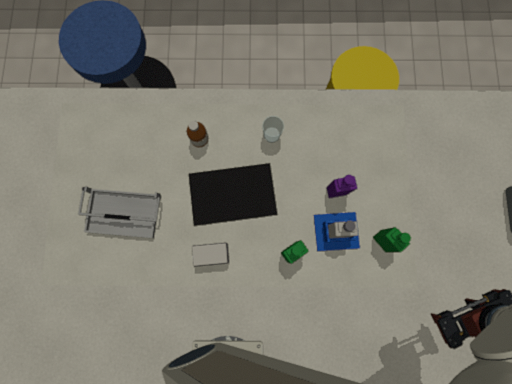

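The scene shows the white flask in the blue rack at scene (243,150) and top (340,230). The pad is at top (233,194). The tray is at top (122,213), with the black sleeve at (117,217) and the bail folded. The tip box, beaker and bottle stand around the pad. Next I'll enlarge the details.

```bash
cat > h.py <<'E'
import numpy as np,cv2
def ray(im,u,v,z):
    d=im["R"].T@np.linalg.inv(im["mtx"])@np.array([u,v,1.]);c=-im["R"].T@im["t"]
    return c+d*(z-c[2])/d[2]
def proj(im,X):
    p=im["mtx"]@(im["R"]@np.asarray(X,float)+im["t"]);return p[:2]/p[2]
def L(n): return dict(np.load(f"pics/{n}.npz"))
def rect(mask):
    cs,_=cv2.findContours(mask.astype(np.uint8),cv2.RETR_EXTERNAL,cv2.CHAIN_APPROX_NONE)
    return cv2.minAreaRect(max(cs,key=cv2.contourArea))
E
python3 - <<'E'
from h import *
t=L("top");s=L("scene")
c=t["color"].astype(int)
A=cv2.resize(t["color"][175:250,70:170],(400,300),interpolation=2)
B=cv2.resize(t["color"][165:265,280:413],(400,300),interpolation=2)
C=cv2.resize(s["color"][260:365,325:465],(400,300),interpolation=2)
D=cv2.resize(s["color"][115:190,210:310],(400,300),interpolation=2)
cv2.imwrite("pics/d.png",np.vstack([np.hstack([A,B]),np.hstack([C,D])])[:,:,::-1])
r,g,b=c[...,0],c[...,1],c[...,2]
m=(c.max(2)<45);m[:100]=0;m[240:]=0;m[:,:185]=0;m[:,290:]=0
rc=rect(m);P=[ray(t,*p,.004)[:2] for p in cv2.boxPoints(rc)];print("pad",np.round(P,3),np.mean(P,0))
m=(b>90)&(r<70)&(g<120);m[:200]=0;m[260:]=0
rc=rect(m);P=[ray(t,*p,.006)[:2] for p in cv2.boxPoints(rc)];print("rack",np.round(P,3),np.mean(P,0))
m=(c.max(2)<50);m[:200]=0;m[230:]=0;m[:,:95]=0;m[:,140:]=0
rc=rect(m);P=[ray(t,*p,.05)[:2] for p in cv2.boxPoints(rc)];print("sleeve",np.round(P,3),np.mean(P,0))
E
```

```text
pad [[ 0.636  0.146]
 [ 0.677 -0.131]
 [ 0.503 -0.154]
 [ 0.464  0.116]] [ 0.56959614 -0.00579046]
rack [[ 0.501 -0.276]
 [ 0.512 -0.418]
 [ 0.395 -0.421]
 [ 0.384 -0.281]] [ 0.44817863 -0.34888442]
sleeve [[0.483 0.394]
 [0.493 0.394]
 [0.488 0.314]
 [0.477 0.314]] [0.48511317 0.35397797]
```

View pics/d.png

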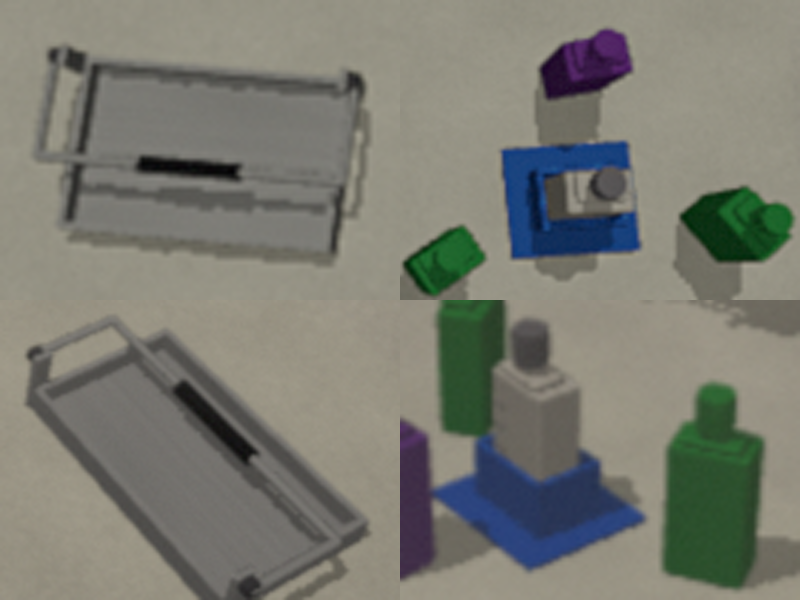

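The crops confirm the bail hinge is on the tray's world +x side. The flask's marked face (at about (500,405) in crop D) faces world +x, and its cap sits at about (607,183) in crop B. Next I'll work out positions and look from the wrist.

```bash
python3 - <<'E'
from h import *
from rig import *
t=L("top");s=L("scene")
print("captop",ray(t,348.8,226,.17),ray(s,242.5,122,.17))
# tray from the rim (z .024): dark/gray outline corners estimated in crop A
k=lambda x,y:(70+x/4,175+y/4)
for n,p in dict(botL=(62,232),botR=(338,262)).items(): print(n,ray(t,*k(*p),.024))
for n,p in dict(hL=(65,55),hR=(352,82)).items(): print(n,ray(t,*k(*p),.05))
print("tip",ray(t,210,254,.062),"bottle",ray(t,194,127,.13),"beaker",ray(t,272,124,.085), "greenA cap",ray(t,300,243,.15),"purple",ray(t,349,181,.15),"greenB",ray(t,403,239,.16))
print(get_obs()["t"])
E
```

```text
captop [ 0.45155374 -0.34540272  0.17      ] [ 0.45418697 -0.34148971  0.17      ]
botL [0.4336232  0.45981705 0.024     ]
botR [0.41179295 0.23674727 0.024     ]
hL [0.57325178 0.45865991 0.05      ]
hR [0.55327228 0.22688746 0.05      ]
tip [0.37104773 0.05339654 0.062     ] bottle [0.75437093 0.10634347 0.13      ] beaker [ 0.78351268 -0.1358558   0.085     ] greenA cap [ 0.40399879 -0.21098688  0.15      ] purple [ 0.58439532 -0.35700029  0.15      ] greenB [ 0.41735318 -0.49838983  0.16      ]
0.15
```

```bash
cat >> h.py <<'E'
from scipy.spatial.transform import Rotation as Ro
def down(phi): # tool pointing down, tool x at world angle phi
    return Ro.from_matrix([[np.cos(phi),np.sin(phi),0],[np.sin(phi),-np.cos(phi),0],[0,0,-1]])
def pose():
    from rig import get_obs
    o=get_obs();return np.array(o["tool_pos"]),Ro.from_quat(o["orientation"]),o
def delta(p0,R0,p1,R1): # total shift (cm, tool axes at start) and turn (tool axes)
    return (R0.inv().apply(np.asarray(p1)-p0)*100).round(2),(R0.inv()*R1).as_rotvec().round(3)
def wim():
    from rig import get_image
    p,R,o=pose();im=get_image("wrist");M=im["mount"];Rt=R.as_matrix()
    Rc=Rt@M[:3,:3];tc=Rt@M[:3,3]+p
    im["R"]=Rc.T;im["t"]=-Rc.T@tc;return im
E
python3 - <<'E'
from h import *
p,R,o=pose();print(delta(p,R,[.448,-.344,.25],R),delta(p,R,p,down(.08)))
E
```

```text
(array([ 28.41, -13.65,  -2.78]), array([0., 0., 0.])) (array([0., 0., 0.]), array([-0.001,  0.   ,  0.309]))
```

Emit:
{"name": "servo_tool", "arguments": {"delta_pos": [[2,-1,-1],[3.8,-1.8,-1],[3.8,-1.8,-0.8],[3.8,-1.8,0],[3.8,-1.8,0],[3.8,-1.8,0],[3.8,-1.8,0],[2.6,-1.3,0],[1,-0.55,0],[0,0,0],[0,0,0],[0,0,0],[0,0,0]], "twist": [[0,0,0],[0,0,0],[0,0,0],[0,0,0],[0,0,0],[0,0,0],[0,0,0],[0,0,0],[0,0,0.1],[0,0,0.1],[0,0,0.11],[0,0,0],[0,0,0]], "fingers": 1, "force": 15}}

```text
t: 1.45
tool_pos: [0.4479, -0.3443, 0.2505]
orientation: [0.999, 0.041, -0.0, -0.0]
force: [-0.4, 0.4, 0.5]
width: 0.0879
grip_force: 0.0
```

```bash
python3 - <<'E'
from h import *
im=wim();np.savez("pics/w1.npz",**im);cv2.imwrite("pics/w1.png",im["color"][:,:,::-1])
p,R,o=pose();print(p,R.as_matrix().round(3),o["t"],o["force"],o["joint_positions"].round(2))
for x in ([.453,-.344,.17],[.448,-.344,.126],[.448,-.349,.006]):print(proj(im,x))
E
```

```text
[ 0.44783416 -0.34437979  0.25055891] [[ 0.997  0.081 -0.   ]
 [ 0.081 -0.997  0.   ]
 [-0.    -0.    -1.   ]] 1.5 [-0.63740868 -0.16520764  0.32082915] [-0.68  0.3   1.74 -0.    1.1   0.81]
[254.85225322 191.50175727]
[254.42850752 184.29535491]
[257.62494664 164.02584959]
```

View pics/w1.png

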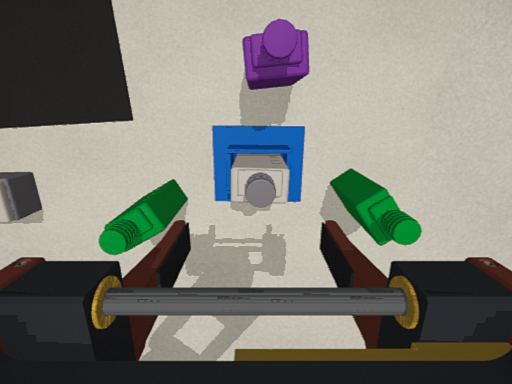

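The cap top is at (260,189), with the body under it spanning u 231 to 289. That puts the flask about 5 mm further toward -y than my estimate. I'll zoom in to confirm the neck side.

```bash
python3 - <<'E'
from h import *
im=L("w1");c=cv2.resize(im["color"][120:215,205:315],(660,570),interpolation=2)
cv2.imwrite("pics/w1c.png",c[:,:,::-1])
for z in(.126,):
  for x in(.428,.449,.470):print(x,proj(im,[x,-.349,z]))
for x in(.442,.449,.455):print(x,proj(im,[x,-.349,.17]))
E
```

```text
0.428 [257.36266119 201.40308848]
0.449 [258.93715699 183.78751421]
0.47 [260.57776756 165.43224286]
0.442 [259.05678816 202.68547107]
0.449 [259.6816058  195.85652921]
0.455 [260.22515926 189.91576392]
```

View pics/w1c.png

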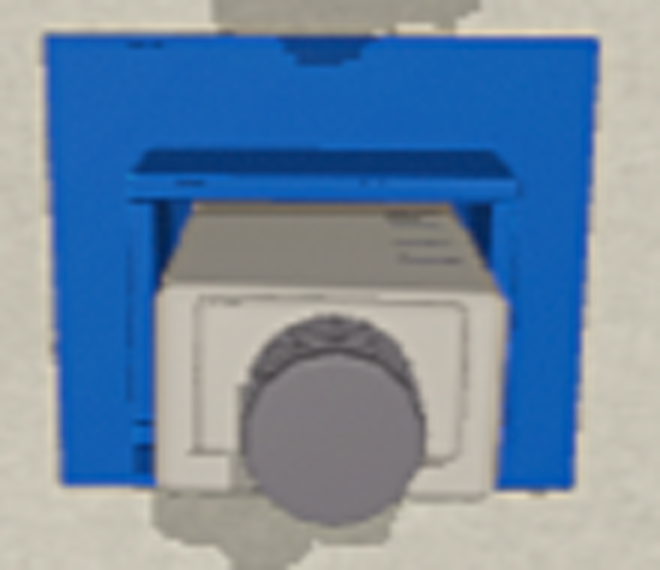

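The marks on the world +x face confirm the neck side. The flask's centre is about (0.4475, -0.350). Now I'll grasp it.

Emit:
{"name": "servo_tool", "arguments": {"delta_pos": [[0,0.55,1],[0,0,3],[0,0,3.5],[0,0,3.5],[0,0,2.5],[0,0,1.3],[0,0,0.5],[0,0,0],[0,0,0]], "twist": [[0,0,0],[0,0,0],[0,0,0],[0,0,0],[0,0,0],[0,0,0],[0,0,0],[0,0,0],[0,0,0]]}}

```text
t: 2.4
tool_pos: [0.4491, -0.3505, 0.0987]
orientation: [0.999, 0.039, 0.001, 0.001]
force: [-1.0, -0.4, 0.1]
width: 0.0877
grip_force: 0.0
```

Emit:
{"name": "servo_tool", "arguments": {"delta_pos": [[0,0,0],[0,0,0],[0,0,0],[0,0,0],[0,0,0],[0,0,0],[0,0,0]], "twist": [[0,0,0],[0,0,0],[0,0,0],[0,0,0],[0,0,0],[0,0,0],[0,0,0]], "fingers": -0.2, "force": 15}}

```text
t: 3.1
tool_pos: [0.4488, -0.35, 0.0983]
orientation: [0.999, 0.039, 0.0, 0.0]
force: [-0.3, 1.0, 6.2]
width: 0.0659
grip_force: 14.9
```

Emit:
{"name": "servo_tool", "arguments": {"delta_pos": [[0,0,-1],[0,0,-2.5],[0,0,-3.5],[0,0,-3.5],[0,0,-2],[0,0,-0.5],[0.5,-1.5,0],[1,-3,0],[1.3,-4,0],[1.3,-4,0],[1.3,-4,0],[1.3,-4,0],[1.3,-4,0],[1.3,-4,0],[1.3,-4,0],[1.3,-4,0],[1.1,-3.5,0],[0.8,-2.2,0],[0.22,-1.14,0],[0,0,0]], "twist": [[0,0,0],[0,0,0],[0,0,0],[0,0,0],[0,0,0],[0,0,0],[0,0,0],[0,0,0],[0,0,0],[0,0,0],[0,0,0],[0,0,0],[0,0,0],[0,0,0],[0,0,0],[0,0,0],[0,0,0],[0,0,0],[0,0,0],[0,0,0]]}}

```text
t: 5.1
tool_pos: [0.5529, 0.0946, 0.2262]
orientation: [0.999, 0.04, -0.001, 0.0]
force: [-0.6, -1.2, -3.0]
width: 0.0664
grip_force: 14.9
```

Emit:
{"name": "servo_tool", "arguments": {"delta_pos": [[0,0,0],[0,0,0],[0,0,0],[0,0,0],[0,0,0],[0,0,0],[0,0,0],[0,0,0],[0,0,0],[0,0,0],[0,0,0],[0,0,0],[0,0,0],[0,0,0],[0,0,0]], "twist": [[0,0,-0.06],[0,0,-0.13],[0,0,-0.13],[0,0,-0.13],[0,0,-0.13],[0,0,-0.13],[0,0,-0.13],[0,0,-0.13],[0,0,-0.13],[0,0,-0.13],[0,0,-0.13],[0,0,-0.13],[0,0,-0.13],[0,0,-0.02],[0,0,0]]}}

```text
t: 6.6
tool_pos: [0.5535, 0.0923, 0.2273]
orientation: [0.654, 0.756, -0.0, -0.0]
force: [-0.7, 0.2, -2.5]
width: 0.0664
grip_force: 14.9
```

```bash
python3 - <<'E'
from h import *
from rig import *
t=get_image("top")
p,R,o=pose();print(p,o["t"],o["force"],o["width"],o["joint_positions"].round(2))
print(delta(p,R,[.555,.093,p[2]],down(1.718)))
np.savez("pics/t2.npz",**t)
E
```

```text
[0.5536696  0.09251685 0.22737906] 6.65 [-0.01671617 -0.39913408 -2.28495268] 0.06599344460575322 [ 0.14  0.33  1.77 -0.    1.05  0.  ]
(array([ 0.03,  0.14, -0.  ]), array([-0.001,  0.   , -0.003]))
```

Emit:
{"name": "servo_tool", "arguments": {"delta_pos": [[0,0.1,1],[0,0,2.5],[0,0,3],[0,0,3],[0,0,2],[0,0,0.8],[0,0,0.3],[0,0,0.2],[0,0,0.1],[0,0,0]], "twist": [[0,0,0],[0,0,0],[0,0,0],[0,0,0],[0,0,0],[0,0,0],[0,0,0],[0,0,0],[0,0,0],[0,0,0]]}}

```text
t: 7.65
tool_pos: [0.5557, 0.0935, 0.0995]
orientation: [0.653, 0.757, 0.001, 0.001]
force: [-0.1, 0.0, -1.6]
width: 0.0666
grip_force: 14.9
```

Emit:
{"name": "servo_tool", "arguments": {"delta_pos": [[0,0,0.1],[0,0,0.1],[0,0,0.1],[0,0,0]], "twist": [[0,0,0],[0,0,0],[0,0,0],[0,0,0]]}}

```text
t: 8.05
tool_pos: [0.5553, 0.0934, 0.0963]
orientation: [0.653, 0.757, 0.0, 0.0]
force: [-2.0, -0.9, 4.1]
width: 0.0662
grip_force: 14.9
```

Emit:
{"name": "servo_tool", "arguments": {"delta_pos": [[0,0,0],[0,0,0],[0,0,0],[0,0,0],[0,0,0],[0,0,0],[0,0,0]], "twist": [[0,0,0],[0,0,0],[0,0,0],[0,0,0],[0,0,0],[0,0,0],[0,0,0]], "fingers": 1}}

```text
t: 8.75
tool_pos: [0.5551, 0.0934, 0.0956]
orientation: [0.653, 0.757, -0.0, -0.0]
force: [-0.0, -0.6, -0.7]
width: 0.0875
grip_force: 0.0
```

Emit:
{"name": "servo_tool", "arguments": {"delta_pos": [[0.5,0,0],[-0.12,0,0],[-0.25,0,0],[-0.25,0,0],[-0.25,0,0],[-0.25,0,0],[-0.25,0,0],[-0.12,0,0],[0,0,0],[0,0,0]], "twist": [[0,0,0],[0,-0.065,0],[0,-0.131,0],[0,-0.131,0],[0,-0.131,0],[0,-0.131,0],[0,-0.131,0],[0,-0.065,0],[0,0,0],[0,0,0]]}}

```text
t: 9.75
tool_pos: [0.5562, 0.0852, 0.1]
orientation: [0.603, 0.7, -0.249, 0.289]
force: [-0.7, 0.1, 0.9]
width: 0.0877
grip_force: 0.0
```

```bash
python3 - <<'E'
from h import *
from rig import *
s=get_image("scene");im=wim()
A=cv2.resize(s["color"][180:300,200:350],(400,320),interpolation=2);B=cv2.resize(im["color"],(400,320))
cv2.imwrite("pics/s2.png",np.hstack([A,B])[:,:,::-1])
p,R,o=pose();print("TCP",p,"G",p-R.apply([0,0,.019]),R.as_matrix().round(3),o["t"],o["force"],o["width"],o["joint_positions"].round(2))
E
```

```text
TCP [0.55657107 0.08451248 0.10078624] G [0.55459365 0.09777288 0.11424922] [[-0.103  0.989  0.104]
 [ 0.701  0.147 -0.698]
 [-0.706  0.001 -0.709]] 9.85 [-0.43327721  0.61920016 -0.29606984] 0.08790052203920323 [ 0.5   0.69  1.77 -0.81  1.16  0.87]
```

View pics/s2.png

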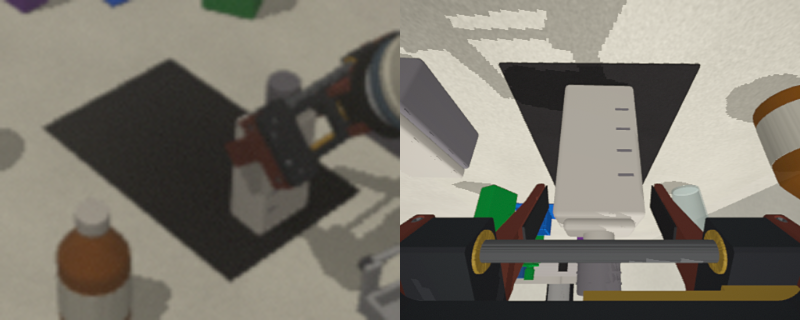

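The scene crop shows the flask standing upright on the pad at about (270,180). The wrist view shows the marked face toward the camera with the fingers clear on both sides. I'll grip it and tip about the lower edge.

Emit:
{"name": "servo_tool", "arguments": {"delta_pos": [[0,0,0],[0,0,0],[0,0,0],[0,0,0],[0,0,0],[0,0,0]], "twist": [[0,0,0],[0,0,0],[0,0,0],[0,0,0],[0,0,0],[0,0,0]], "fingers": -0.2, "force": 20}}

```text
t: 10.45
tool_pos: [0.5565, 0.0846, 0.1008]
orientation: [0.603, 0.7, -0.25, 0.29]
force: [0.4, 0.2, 4.4]
width: 0.0661
grip_force: 19.9
```

Emit:
{"name": "servo_tool", "arguments": {"delta_pos": [[-0.04,0,-0.04],[-0.29,0,0.25],[-0.29,0,0.25],[-0.59,0,0.5],[-0.59,0,0.5],[-0.59,0,0.5],[-0.59,0,0.5],[-0.59,0,0.5],[-0.59,0,0.5],[-0.59,0,0.5],[0,0,0]], "twist": [[0,0,0],[0,0.039,0],[0,0.039,0],[0,0.0785,0],[0,0.0785,0],[0,0.0785,0],[0,0.0785,0],[0,0.0785,0],[0,0.0785,0],[0,0.0785,0],[0,0,0]]}}

```text
t: 11.55
tool_pos: [0.5659, 0.0238, 0.0895]
orientation: [0.652, 0.754, -0.05, 0.06]
force: [1.4, -0.3, 2.7]
width: 0.0663
grip_force: 19.9
```

```bash
python3 - <<'E'
from h import *
p,R,o=pose();r=np.array([-.060,0,-.0769])
print("TCP",p,"edge now",p-R.apply(r),R.as_matrix().round(3),o["t"],o["force"],o["moment"],o["width"],o["joint_positions"].round(2))
E
```

```text
TCP [0.56594069 0.0238191  0.08947879] edge now [0.55928408 0.07066128 0.00418453] [[-0.142  0.99   0.024]
 [ 0.978  0.144 -0.154]
 [-0.155  0.002 -0.988]] 11.55 [ 1.42628627 -0.28191879  2.69826425] [ 0.00577193 -0.38579449  0.01220775] 0.06632833593897305 [ 0.11  0.53  1.85 -0.23  0.77  0.12]
```

Emit:
{"name": "servo_tool", "arguments": {"delta_pos": [[-0.59,0,0.5],[-0.59,0,0.5],[-0.59,0,0.5],[-0.59,0,0.5],[-0.59,0,0.5],[-0.59,0,0.5],[-0.59,0,0.5],[-0.59,0,0.5],[-0.59,0,0.5],[-0.59,0,0.5],[-0.29,0,0.25],[0,0,0]], "twist": [[0,0.0785,0],[0,0.0785,0],[0,0.0785,0],[0,0.0785,0],[0,0.0785,0],[0,0.0785,0],[0,0.0785,0],[0,0.0785,0],[0,0.0785,0],[0,0.0785,0],[0,0.039,0],[0,0,0]]}}

```text
t: 12.75
tool_pos: [0.5717, -0.0218, 0.025]
orientation: [0.618, 0.715, 0.213, -0.249]
force: [-0.6, -0.9, -0.0]
width: 0.0659
grip_force: 20.0
```

```bash
python3 - <<'E'
from h import *
p,R,o=pose();r=np.array([-.060,0,-.0769])
print("TCP",p,"edge now",p-R.apply(r),R.as_matrix().round(3),o["t"],o["force"],o["moment"],o["width"],o["joint_positions"].round(2))
E
```

```text
TCP [ 0.57170528 -0.02179674  0.0250371 ] edge now [0.55774049 0.07187863 0.00172359] [[-0.113  0.989 -0.093]
 [ 0.778  0.147  0.611]
 [ 0.619 -0.003 -0.786]] 12.75 [-0.58933727 -0.90457933 -0.03945849] [-0.33922057 -0.15332926 -0.00651464] 0.06589776530101821 [-0.36  0.81  1.69  0.65  1.11 -0.94]
```

Emit:
{"name": "servo_tool", "arguments": {"delta_pos": [[-0.3,0,0.25],[-0.3,0,0.25],[-0.3,0,0.25],[0,0,0],[0,0,0]], "twist": [[0,0.04,0],[0,0.04,0],[0,0.04,0],[0,0,0],[0,0,0]]}}

```text
t: 13.25
tool_pos: [0.572, -0.0223, 0.0154]
orientation: [0.603, 0.7, 0.249, -0.291]
force: [-0.9, 1.6, 1.9]
width: 0.066
grip_force: 20.0
```

```bash
python3 - <<'E'
from h import *
p,R,o=pose();r=np.array([-.060,0,-.0769])
print("TCP",p,"edge now",p-R.apply(r),R.as_matrix().round(3),o["t"],o["force"],o["moment"],o["width"],o["joint_positions"].round(2))
im=wim();cv2.imwrite("pics/w3.png",im["color"][:,:,::-1])
E
```

```text
TCP [ 0.57195473 -0.02232339  0.01535423] edge now [0.55746707 0.07339514 0.00345125] [[-0.104  0.989 -0.107]
 [ 0.699  0.149  0.699]
 [ 0.707 -0.002 -0.707]] 13.25 [-0.89816394  1.59419362  1.85933122] [ 0.03034938 -0.08051693  0.05820848] 0.06602574340481623 [-0.39  0.87  1.65  0.71  1.2  -1.01]
```

View pics/w3.png

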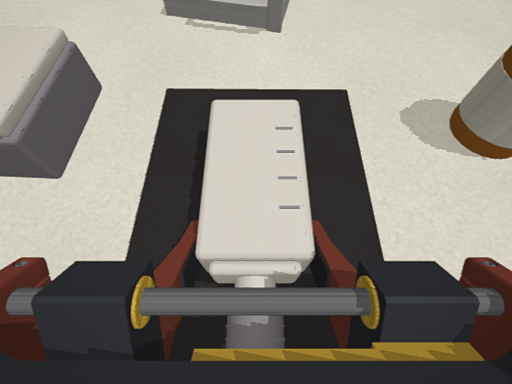

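The marked face is up and the flask lies flat along the pad, with the body at (205-310, 100-270). I'll release, back off and go to the bail.

Emit:
{"name": "servo_tool", "arguments": {"delta_pos": [[0,0,0],[0,0,0],[0,0,0],[0,0,0],[0,0,0],[0,0,-1],[0,0,-2.5],[0,0,-3.5],[0,0,-3],[0,0,-2],[0,0,0],[0,0,0],[0,0,0],[0,0,0],[0,0,0],[0,0,0],[0,0,0]], "twist": [[0,0,0],[0,0,0],[0,0,0],[0,0,0],[0,0,0],[0,0,0],[0,0,0],[0,0,0],[0,0,0],[0,0,0],[0,-0.13,0],[0,-0.13,0],[0,-0.13,0],[0,-0.13,0],[0,-0.13,0],[0,-0.13,0],[0,0,0]], "fingers": 1}}

```text
t: 15.0
tool_pos: [0.5848, -0.1056, 0.1007]
orientation: [0.652, 0.759, 0.002, -0.001]
force: [0.5, 0.3, 0.4]
width: 0.0879
grip_force: 0.0
```

Emit:
{"name": "servo_tool", "arguments": {"delta_pos": [[0,0,-2],[0,0,-4],[1,0,-2],[2.5,-0.2,0],[4,-0.3,0],[4,-0.3,0],[4,-0.3,0],[4,-0.3,0],[4,-0.3,0],[4,-0.3,0],[4,-0.3,0],[4,-0.3,0],[4,-0.3,0],[4,-0.2,0],[2.5,-0.2,0],[1,0,0],[0,0,0],[0,0,0],[0,0,0],[0,0,0]], "twist": [[0,0,0],[0,0,0],[0,0,0],[0,0,0],[0,0,0],[0,0,0],[0,0,0],[0,0,0],[0,0,0],[0,0,0],[0,0,0],[0,0,0],[0,0,0],[0,0,0],[0,0,0],[0,0,0.1],[0,0,0.13],[0,0,0],[0,0,0],[0,0,0]]}}

```text
t: 17.0
tool_pos: [0.4836, 0.3513, 0.1827]
orientation: [0.735, 0.678, 0.002, -0.003]
force: [-0.3, -0.4, -0.2]
width: 0.0878
grip_force: 0.0
```

```bash
python3 - <<'E'
from h import *
im=wim();p,R,o=pose();print(p,R.as_matrix().round(3),o["t"],o["force"],o["joint_positions"].round(2))
np.savez("pics/w4.npz",**im);cv2.imwrite("pics/w4.png",im["color"][:,:,::-1])
print(proj(im,[.485,.354,.05]),proj(im,[.565,.347,.05]))
E
```

```text
[0.48347992 0.3513538  0.18269611] [[ 0.081  0.997 -0.002]
 [ 0.997 -0.081  0.007]
 [ 0.007 -0.002 -1.   ]] 17.05 [ 0.08918158 -0.06176125  0.39008032] [0.61 0.43 1.72 0.01 0.98 0.68]
[257.00189081 181.47477603] [326.67273522 181.95608981]
```

View pics/w4.png

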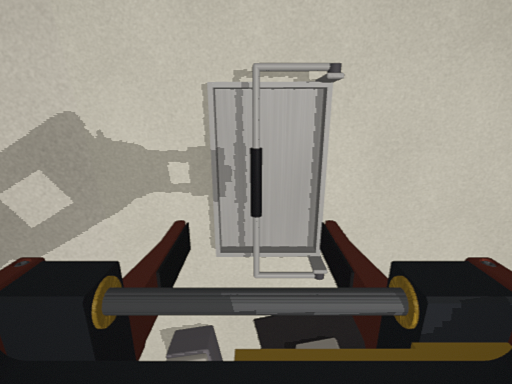

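The black sleeve is at (256,182), matching the prediction of (257,181.5). I'll descend, grip it lightly and swing it in an arc.

Emit:
{"name": "servo_tool", "arguments": {"delta_pos": [[0.25,0.1,2],[0,0,3.5],[0,0,3.5],[0,0,3.2],[0,0,2],[0,0,0.9],[0,0,0],[0,0,0]], "twist": [[0,0,0],[0,0,0],[0,0,0],[0,0,0],[0,0,0],[0,0,0],[0,0,0],[0,0,0]], "fingers": 0, "force": 6}}

```text
t: 17.85
tool_pos: [0.4849, 0.3556, 0.0326]
orientation: [0.735, 0.678, 0.002, -0.003]
force: [-0.5, 0.7, 0.4]
width: 0.044
grip_force: 0.0
```

Emit:
{"name": "servo_tool", "arguments": {"delta_pos": [[0,0,0],[0,0,0],[0,0,0],[0,0,0],[0,0,0],[0,0,0]], "twist": [[0,0,0],[0,0,0],[0,0,0],[0,0,0],[0,0,0],[0,0,0]], "fingers": -1}}

```text
t: 18.45
tool_pos: [0.4847, 0.3555, 0.0321]
orientation: [0.735, 0.678, 0.002, -0.003]
force: [2.0, -1.2, 3.6]
width: 0.014
grip_force: 6.0
```

Emit:
{"name": "servo_tool", "arguments": {"delta_pos": [[0,0.16,-1.59],[0,0.47,-1.53],[0,0.77,-1.4],[0,1.03,-1.22],[0,1.25,-1],[0,0,0]], "twist": [[0,0,0],[0,0,0],[0,0,0],[0,0,0],[0,0,0],[0,0,0]]}}

```text
t: 19.05
tool_pos: [0.5223, 0.3521, 0.101]
orientation: [0.736, 0.677, 0.003, -0.003]
force: [-3.3, 1.1, 5.8]
width: 0.0136
grip_force: 6.0
```

Emit:
{"name": "servo_tool", "arguments": {"delta_pos": [[0,1.42,-0.72],[0,1.54,-0.43],[0,1.59,-0.11],[0,1.58,0.21],[0,1.51,0.52],[0,0,0],[0,0,0]], "twist": [[0,0,0],[0,0,0],[0,0,0],[0,0,0],[0,0,0],[0,0,0],[0,0,0]]}}

```text
t: 19.75
tool_pos: [0.5976, 0.3454, 0.1041]
orientation: [0.736, 0.677, 0.002, -0.002]
force: [2.6, -0.5, 3.5]
width: 0.014
grip_force: 6.0
```

Emit:
{"name": "servo_tool", "arguments": {"delta_pos": [[0,0,0],[0,0,0],[0,0,0],[0,0,-1],[0,0,-2],[0,0,-3],[0,0,-3],[0,0,-1],[0,0,0],[0,0,0],[0,0,0]], "twist": [[0,0,0],[0,0,0],[0,0,0],[0,0,0],[0,0,0],[0,0,0],[0,0,0],[0,0,0],[0,0,0],[0,0,0],[0,0,0]], "fingers": 0.5}}

```text
t: 20.85
tool_pos: [0.5962, 0.3444, 0.2023]
orientation: [0.735, 0.678, 0.0, -0.003]
force: [-0.6, 0.1, -0.3]
width: 0.0659
grip_force: 0.0
```

```bash
python3 - <<'E'
from h import *
im=wim();p,R,o=pose();print(p,R.as_matrix().round(3),o["t"],o["force"],o["joint_positions"].round(2))
np.savez("pics/w5.npz",**im);cv2.imwrite("pics/w5.png",im["color"][:,:,::-1])
print(proj(im,[.50,.35,.006]))
E
```

```text
[0.59629675 0.34446472 0.20234667] [[ 0.082  0.997 -0.004]
 [ 0.997 -0.082  0.005]
 [ 0.005 -0.004 -1.   ]] 20.9 [-0.36267628  0.18053745  0.38735956] [0.5  0.54 1.49 0.01 1.11 0.58]
[186.74199773 173.26086015]
```

View pics/w5.png

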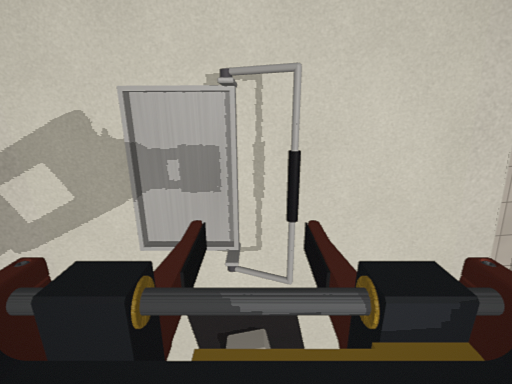

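The bail is fully open, with its sleeve at (293,186), and the tray interior is clear at about (120-238, 88-250). Now I'll measure the tray and re-measure the lying flask from the top camera.

```bash
python3 - <<'E'
from h import *
from rig import *
im=L("w5")
P=[ray(im,u,v,.024)[:2] for u,v in((118,87),(236,86),(240,250),(139,250))];print("tray",np.round(P,4).tolist(),np.mean(P,0))
t=get_image("top");c=t["color"].astype(int)
m=np.zeros(c.shape[:2],bool);m[150:240,180:290]=c[150:240,180:290].min(2)>90
# flask = bright blob inside pad hull
hull=np.array([proj(t,[x,y,.004]) for x,y in((.636,.146),(.677,-.131),(.503,-.154),(.464,.116))])
pm=np.zeros(c.shape[:2],np.uint8);cv2.fillPoly(pm,[hull.astype(np.int32)],1);pm=cv2.erode(pm,np.ones((5,5)))
g=(c.max(2)>60)&(pm>0);rc=rect(g);B=cv2.boxPoints(rc)
P=np.array([ray(t,*p,.035)[:2] for p in B]);print("flask",P.round(3).tolist(),P.mean(0),g.sum())
p,R,o=pose();print(delta(p,R,[.570,-.008,.20],R),o["t"])
E
```

```text
tray [[0.4391, 0.4658], [0.581, 0.4552], [0.5641, 0.2353], [0.4186, 0.2469]] [0.50068092 0.35079337]
flask [[0.593, 0.082], [0.619, -0.084], [0.547, -0.094], [0.522, 0.07]] [ 0.56997277 -0.00666522] 947
(array([-35.35,   0.25,   0.08]), array([0., 0., 0.])) 20.95
```

Emit:
{"name": "servo_tool", "arguments": {"delta_pos": [[-1.3,0,0],[-3,0,0],[-4,0,0],[-4,0,0],[-4,0,0],[-4,0,0],[-4,0,0],[-4,0,0],[-3,0,0],[-1.5,0,0],[-0.5,0,0],[0,0,0],[0,0,0],[0,0,0]], "twist": [[0,0,0],[0,0,0],[0,0,0],[0,0,0],[0,0,0],[0,0,0],[0,0,0],[0,0,0],[0,0,0],[0,0,0],[0,0,-0.1],[0,0,-0.13],[0,0,0],[0,0,0]], "fingers": 1}}

```text
t: 22.35
tool_pos: [0.5698, 0.0133, 0.202]
orientation: [0.654, 0.756, 0.002, -0.003]
force: [0.1, 0.5, -0.6]
width: 0.0879
grip_force: 0.0
```

```bash
python3 - <<'E'
from h import *
p,R,o=pose();print(p,o["t"],delta(p,R,[.567,.013,.013],down(1.718)))
im=wim();c=im["color"].astype(int)
m=(c.min(2)>120);m[260:]=0
pred=[proj(im,x) for x in([.570,-.007,.046],[.567,.013,.046],[.558,.073,.046])];print(pred)
for v in (int(pred[2][1])+8,int(pred[1][1])):
    u=np.where(c[v,180:340].min(1)>100)[0]+180;print(v,u.min(),u.max(),ray(im,(u.min()+u.max())/2,v,.046))
E
```

```text
[0.56981221 0.01328729 0.20197929] 22.35 (array([-0.11, -0.28, 18.9 ]), array([-0.   , -0.007, -0.002]))
[array([253.50803536, 194.64254385]), array([253.41738956, 179.07604044]), array([253.12515754, 128.89136087])]
136 180 339 [0.56663209 0.06597185 0.046     ]
179 180 339 [0.57444954 0.01418511 0.046     ]
```

Emit:
{"name": "servo_tool", "arguments": {"delta_pos": [[-0.1,-0.28,2],[0,0,3.5],[0,0,4],[0,0,4],[0,0,3],[0,0,1.5],[0,0,0.7],[0,0,0.2],[0,0,0]], "twist": [[0,-0.007,0],[0,0,0],[0,0,0],[0,0,0],[0,0,0],[0,0,0],[0,0,0],[0,0,0],[0,0,0]]}}

```text
t: 23.3
tool_pos: [0.5681, 0.0118, 0.014]
orientation: [0.653, 0.757, 0.0, 0.001]
force: [-0.2, -0.4, 0.2]
width: 0.0877
grip_force: 0.0
```

Emit:
{"name": "servo_tool", "arguments": {"delta_pos": [[0,0,0],[0,0,0],[0,0,0],[0,0,0],[0,0,0],[0,0,0]], "twist": [[0,0,0],[0,0,0],[0,0,0],[0,0,0],[0,0,0],[0,0,0]], "fingers": -0.2, "force": 20}}

```text
t: 23.9
tool_pos: [0.5676, 0.0117, 0.0138]
orientation: [0.653, 0.757, 0.0, 0.0]
force: [-1.6, -0.9, 6.9]
width: 0.0661
grip_force: 20.0
```

Emit:
{"name": "servo_tool", "arguments": {"delta_pos": [[0,0,-0.5],[0,0,-1.5],[0,0,-3],[0,0,-4],[0,0,-3],[0,0,-1],[0,0,0]], "twist": [[0,0,0],[0,0,0],[0,0,0],[0,0,0],[0,0,0],[0,0,0],[0,0,0]]}}

```text
t: 24.6
tool_pos: [0.5682, 0.0118, 0.1449]
orientation: [0.653, 0.757, 0.001, 0.001]
force: [0.6, 0.7, -2.0]
width: 0.0659
grip_force: 20.0
```

```bash
python3 - <<'E'
from h import *
p,R,o=pose();print(p,o["t"],o["force"],o["moment"],o["width"],delta(p,R,[.5023,.3707,p[2]],down(1.489)))
E
```

```text
[0.56820634 0.01178131 0.14490107] 24.6 [ 0.64380651  0.67920705 -2.03968214] [ 0.02881543 -0.05729004 -0.0350067 ] 0.06586705387191509 (array([36.47, -1.22, -0.04]), array([0.004, 0.001, 0.23 ]))
```

Emit:
{"name": "servo_tool", "arguments": {"delta_pos": [[1,0,0],[2.5,-0.1,0],[3.5,-0.1,0],[4,-0.1,0],[4,-0.2,0],[4,-0.2,0],[4,-0.1,0],[4,-0.1,0],[4,-0.1,0],[3,-0.1,0],[1.8,-0.1,0],[0.7,0,0],[0,0,0],[0,0,0],[0,0,0],[0,0,0],[0,0,0]], "twist": [[0,0,0],[0,0,0],[0,0,0],[0,0,0],[0,0,0],[0,0,0],[0,0,0],[0,0,0],[0,0,0],[0,0,0],[0,0,0],[0,0,0.05],[0,0,0.08],[0,0,0.08],[0,0,0.02],[0,0,0],[0,0,0]]}}

```text
t: 26.3
tool_pos: [0.5014, 0.3706, 0.1423]
orientation: [0.735, 0.678, -0.001, 0.0]
force: [0.6, 0.4, -1.9]
width: 0.0659
grip_force: 20.0
```

```bash
python3 - <<'E'
from h import *
p,R,o=pose();print(p,o["t"],o["force"],o["width"],delta(p,R,[.5023,.3707,.0158],down(1.489)))
E
```

```text
[0.50136026 0.37060991 0.14234537] 26.3 [ 0.58010033  0.39655868 -1.87487488] 0.06592991065221297 (array([ 0.03,  0.1 , 12.65]), array([-0.001,  0.001,  0.001]))
```

Alignment is good, so I'll lower it to 3 mm above the floor and then ease it down.

Emit:
{"name": "servo_tool", "arguments": {"delta_pos": [[0,0.1,1],[0,0,2.5],[0,0,3.2],[0,0,2.8],[0,0,1.7],[0,0,0.8],[0,0,0.3],[0,0,0]], "twist": [[0,0,0],[0,0,0],[0,0,0],[0,0,0],[0,0,0],[0,0,0],[0,0,0],[0,0,0]]}}

```text
t: 27.1
tool_pos: [0.5031, 0.3711, 0.0203]
orientation: [0.735, 0.678, 0.0, 0.0]
force: [-0.4, 0.0, -2.5]
width: 0.0661
grip_force: 20.0
```

Emit:
{"name": "servo_tool", "arguments": {"delta_pos": [[0,0,0.1],[0,0,0.1],[0,0,0.05],[0,0,0],[0,0,0]], "twist": [[0,0,0],[0,0,0],[0,0,0],[0,0,0],[0,0,0]]}}

```text
t: 27.6
tool_pos: [0.5027, 0.371, 0.0177]
orientation: [0.735, 0.678, 0.0, 0.0]
force: [-0.7, -0.6, -1.0]
width: 0.066
grip_force: 20.0
```

Emit:
{"name": "servo_tool", "arguments": {"delta_pos": [[0,0,0.05],[0,0,0.05],[0,0,0.05],[0,0,0.05],[0,0,0],[0,0,0]], "twist": [[0,0,0],[0,0,0],[0,0,0],[0,0,0],[0,0,0],[0,0,0]]}}

```text
t: 28.2
tool_pos: [0.5026, 0.3708, 0.0159]
orientation: [0.736, 0.678, -0.0, 0.0]
force: [-3.4, -1.3, 5.0]
width: 0.0659
grip_force: 20.0
```

Contact: the force went from -2 to +5 N. I'll open partway, retreat and check.

Emit:
{"name": "servo_tool", "arguments": {"delta_pos": [[0,0,0],[0,0,0],[0,0,0],[0,0,0],[0,0,0],[0,0,-1],[0,0,-2.5],[0,0,-4],[0,0,-4],[0,0,-4],[0,0,-3],[0,0,-1],[0,0,0],[0,0,0]], "twist": [[0,0,0],[0,0,0],[0,0,0],[0,0,0],[0,0,0],[0,0,0],[0,0,0],[0,0,0],[0,0,0],[0,0,0],[0,0,0],[0,0,0],[0,0,0],[0,0,0]], "fingers": 0.75}}

```text
t: 29.6
tool_pos: [0.5019, 0.3704, 0.2092]
orientation: [0.735, 0.678, -0.001, 0.0]
force: [-0.6, -0.9, 0.4]
width: 0.0766
grip_force: 0.0
```

```bash
python3 - <<'E'
from h import *
from rig import *
im=wim();s=get_image("scene")
A=cv2.resize(s["color"][100:370,90:450],(400,300),interpolation=2);B=cv2.resize(im["color"],(400,300))
cv2.imwrite("pics/end.png",np.hstack([A,B])[:,:,::-1]);p,R,o=pose();print(p,o["t"],o["force"])
E
```

```text
[0.50160322 0.37024835 0.20837541] 29.7 [-1.44746897  1.51414312 -0.20329742]
```

View pics/end.png

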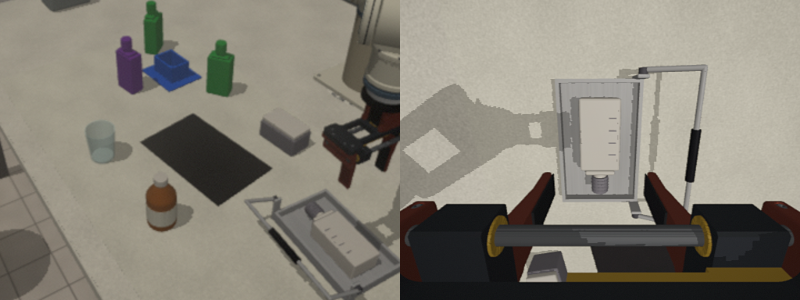

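The flask lies flat in the tray with its marks up, at about (600,145) along the tray's length. The bail is open (sleeve at (694,155)) and the bystanders are where they were.

```bash
python3 -c "
from rig import *
print(close_job())"
```

```text
the job is handed in; nothing more can be done
None
```

The job is done and handed in: the bail stays open by itself, and the flask, after being stood, released and tipped on the pad, lies flat in the tray along its length with its plain face down; the other things were not moved.

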